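# Rub down the weighted proofing drum

## Task

Take the rubbing block by its grip, set its flat sole on top of the proofing drum between the two guard bars, stroke the drum forward over its balance point and then let its weight carry it round under the sole to its buffer. All the way keep the sole on the drum with a pressure of some 4 to 14 N and, by pressing harder or lighter, keep the drum turning slowly and without a halt, about a quarter radian a second: it must never run away. Finish holding the block lifted clear of the drum, with the jar and the bowl left where they stand.

Things in the scene. Friction and masses are not known exactly. Their poses are not given: they have to be found in the camera images.
- press: Wooden stand of the proofing drum, base 300 x 250, fixed. Origin: underside, midway under the drum; x along the drum's shaft, y the way the drum's top travels as it turns forward, z up. Two level steel guard bars (8 radius) run along x at y = +84 and -84, 212 high, on four posts (14 thick) at x = +-78, up to 220 high; the sole fits between them with about 40 to spare on either side.
- axis (a point): Point on the drum's shaft (115 above the table), midway along the drum. The drum is a wooden cylinder of radius 85, 130 long, mounted off centre: the cylinder's own middle lies 12 from the shaft, leaning 1.3 rad back (to -y) at joint 0. So the crest is 200 + 12 cos(joint - 1.3) high and lies at y = 12 sin(joint - 1.3): it rises and sinks as the drum turns.
- drum (a joint): Drum angle, 0 at the upper stop (start) to 2.4 at the buffer; grows as the top goes to +y of the press. A steel weight on an arm at the +x end drives it: gravity torque about 0.67 N m x sin(joint - 0.08) (backward below 0.08, forward above), within 15 %. Oil damper 1.0 N m per rad/s; inertia is negligible. Friction of sole on wood about 0.6, within 15 %.
- baren: Rubbing block, 240 g: flat sole 80 x 70 x 14 below, plate 66 x 56 over it, and an upright wooden grip 44 (x) by 28 (y) on top, from 38 to 92 high. Origin: centre of the sole's underside with the spring relaxed; z up the grip. It starts standing on the table.
- grip (a point): Middle of the rubbing block's upright grip, 68 above the sole's underside; the grip is 28 thick along the block's y, 44 wide along x.
- sole (a joint): How far (m) the sole is pushed up towards the grip on its two spring pins, 0 to 0.016: the spring needs 2 N to start and then 1000 N/m (so 0.006 means 8 N).
- jar: Closed glass jar of radius 36 and height 100 with a steel cap, a bystander; origin at the centre of its underside.
- bowl: White ceramic bowl of rim radius 65 and height 60, a bystander; origin at the centre of its underside.
Not all that is in view belongs to the job. Of the things shaped like the baren, the wooden one is meant.

How it is judged:
By the outcome, as a careful person would: the job done as asked, in the order asked, and still so for the second after the job is handed in, while the arm keeps its last pose, push and grip.
It also fails if it takes over 58 s, if anything falls off the work surface, if the arm or the gripper's body presses on something with over 40 N, if the wrist force passes 120 N, or if a joint passes its speed limit or range.

## Robot

A 6-joint arm with a two-finger parallel gripper is mounted at the origin on the work surface. World frame = base frame: x ahead of the robot, y to its left, z up, the work surface at z = 0. Lengths are in m, angles in rad, forces in N, time in s.
With the tool pointing down it reaches from about 0.275 to 0.85 m from the base axis. Payload 5.2 kg.
Tool frame: the origin (TCP) lies at the very end of the fingers, on their centre line; the grasp point (between the pads) lies 19 mm behind it (bot.tcp_to_grasp is the distance from the TCP to the grasp point, in m); z points along the fingers, x is the direction in which the jaws open and shut, and the axes are right-handed (so a half turn about z gives the same grasp; the last joint's range is limited). The gripper opens to 85 mm and grips with 20 to 120 N. Pads are 22 mm wide; open, the fingers measure 114 mm over their backs; the gripper's body (76 mm by 85 mm) begins 54 mm behind the grasp point. The pads swing forward as they close: fully open they stand 13 mm farther back than shut.
Start: joints at [1.031, 0.259, 1.535, -0, 1.348, -0.203], TCP at [0.182, 0.519, 0.202] pointing down, gripper open.
Joint ranges: [-3.14, 3.14], [-0.91, 2.08], [0.19, 2.58], [-1.22, 4.36], [0.22, 2.71], [-3.12, 3.12]. Speed limits (rad/s): [2.57, 2.57, 3.14, 3.14, 3.14, 3.14].

## Interface

Orientations are given as a unit quaternion [w, x, y, z].
In Python, from rig import bot, imaging, workorder gives the robot as it stands.
- The arm moves only by the shell command python3 -m inch 'ROWS'. ROWS is JSON, a list of rows, each a list of 7 numbers: the finger opening in m, from 0 to 0.0854, then the shift along the tool's x, y, z in m, then the turn, a rotation vector about the tool's x, y, z in rad. A call has 1 to 12 rows; each row is the pose to reach, as a shift and turn from the pose commanded when the call began, along the tool's axes at that moment; what a row does not reach only later rows make up. A row lasts 1/10 s, in which the tool goes at most 50 mm and 8.59 degrees, less where a joint would pass 70% of its speed; a pose out of reach is approached as far as the arm can. A call with a gripper value outside its range is refused whole. The fingers move at their own pace and stop on an object; the grip force is fixed at half the most. Time passes only in rows, so rows that repeat a pose let the fingers close. It gives the time, the measured TCP pose, the force and the opening at its end, in the units of the state.
- bot.get_obs(): the state, without advancing time (a new reading comes with each control period).
- imaging.read_camera(name): name is "scene" or "top" or "wrist"; returns a dict with "frame" (480x640x3 uint8, red, green, blue), "fx", "fy", "cx", "cy" (pixels), "R" (3x3) and "t" (3): a world point X has camera coordinates R X + t. Camera axes: x right, y down, z forward; pixel columns grow to the right and rows downward; lengths in m; the calibration is good to about 2 mm. A picture is of the moment at which its call begins. There is no depth.
- workorder.close_job(): hands the job in, once; it reports no verdict.
The state is a dict: "time_s": time; "joint_positions": joint angles; "joint_velocities": joint speeds; "joint_efforts": joint torques, N m; "tool_pos": TCP position; "eef_rot": TCP orientation; "ft_force": force on the tool from outside, world axes, zero at the start; "wrist_torque": the same for the moment, N m; "opening": opening from 0.0 (shut) to 1.0 (fully open).
Only numpy, scipy, OpenCV 4.12 (cv2) and the standard library are available. Lean on these libraries where they do the work, as an engineer would, in place of code of your own. Each camera call takes 0.05 s, during which the arm holds its last target. There are 200 camera calls.

## Working session

There is one attempt and no reset: what is moved stays moved. The work goes in short steps, Python scripts to look and compute and a shell command to move; the robot and the scene stay as the last step left them, time stands still between calls to the robot, and variables do not carry over. Pictures are saved under pics/ and viewed, about 8 in all and at most 12, crops included, and the job is handed in when it is done.

```bash
ls; mkdir -p pics
python3 - <<'E'
from rig import bot, imaging, workorder
import cv2,json
o=bot.get_obs();print(o)
for n in("scene","top"):
    c=imaging.read_camera(n);cv2.imwrite(f"pics/{n}0.png",c["frame"][:,:,::-1])
    print(n,c["fx"],c["cx"],c["cy"],c["R"],c["t"])
E
```

```text
pics
{'time_s': 0.0, 'joint_positions': array([ 1.03119758e+00,  2.59339678e-01,  1.53607946e+00, -3.85343732e-06,
        1.34798174e+00, -2.02831083e-01]), 'joint_velocities': array([-6.27098434e-04,  3.61642226e-04,  1.52706016e-06, -1.54364248e-03,
       -1.99554046e-03, -7.58170968e-04]), 'joint_efforts': array([-1.25707669e-03, -4.46038270e+01, -2.90571427e+01, -4.75917532e-04,
        1.17452641e-02, -3.67672783e-05]), 'tool_pos': array([0.18143674, 0.51860667, 0.20117797]), 'eef_rot': array([ 3.65572857e-04,  8.15609023e-01,  5.78602717e-01, -8.26909091e-04]), 'ft_force': array([0.24333719, 0.35472864, 0.72596161]), 'wrist_torque': array([-0.00904827, -0.0625529 , -0.00109334]), 'opening': 0.9988847085105623}
scene 592.265807856521 328.3385595268809 249.49335545921588 [[ 7.05259203e-01  7.08949534e-01  1.19678235e-04]
 [ 5.52187884e-01 -5.49207663e-01 -6.27263488e-01]
 [-4.44632430e-01  4.42449433e-01 -7.78807102e-01]] [-0.38400654 -0.21272373  1.67569067]
top 493.5758435748741 319.7707216620771 251.0524286181154 [[ 0.00889563 -0.99963703  0.02542976]
 [-0.98650645 -0.01293071 -0.16321098]
 [ 0.16348056 -0.02363475 -0.98626341]] [0.0116664  0.51259494 1.29568656]
```

View pics/scene0.png

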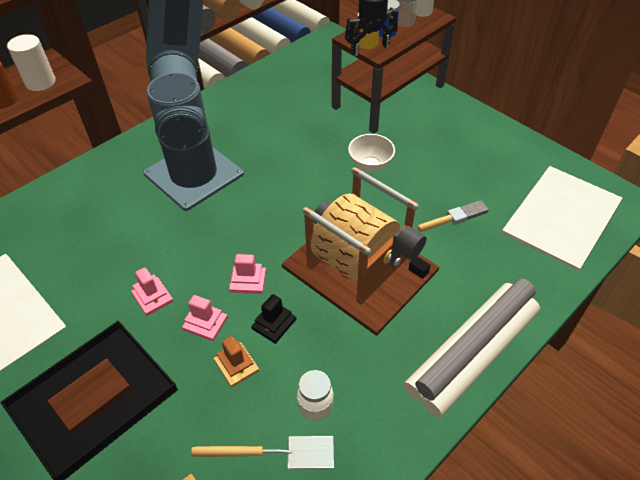

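View pics/top0.png

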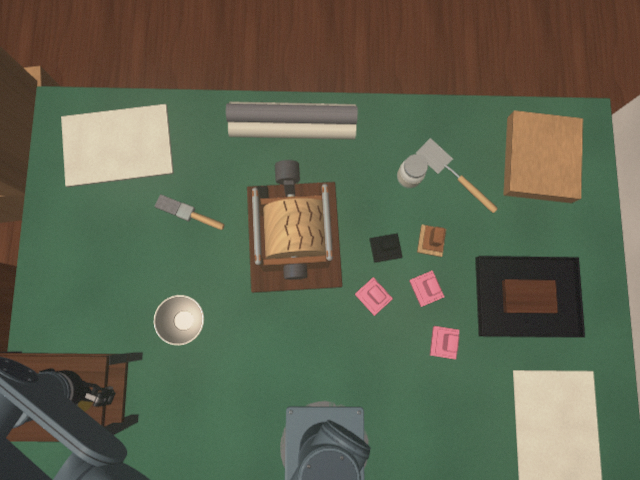

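Scene view: the drum press is at about (360,250), the bowl at (372,152) and the jar at (315,395). Things shaped like the baren: pink at (150,290), (205,317) and (247,273), black at (273,318), and wooden at (236,360), which is (432,240) in top. I choose the wooden one and check it in a crop.

Run:
```python
import cv2,numpy as np
s=cv2.imread("pics/scene0.png");t=cv2.imread("pics/top0.png")
z=lambda im,x,y,w,h,k:cv2.resize(im[y:y+h,x:x+w],None,fx=k,fy=k,interpolation=cv2.INTER_CUBIC)
a=z(s,275,160,170,175,2.35)[:411,:399]; b=z(t,235,150,120,150,2.74)[:411]
c=z(t,405,215,50,50,3.6); d=z(s,205,325,70,70,2.6)[:180,:180]
top=np.hstack([a,b]); bot=np.hstack([c,d]); 
W=max(top.shape[1],bot.shape[1]); p=lambda i:np.hstack([i,np.zeros((i.shape[0],W-i.shape[1],3),np.uint8)])
o=np.vstack([p(top),p(bot)]);print(o.shape);cv2.imwrite("pics/crop1.png",o)
```

```text
(591, 728, 3)
```

View pics/crop1.png

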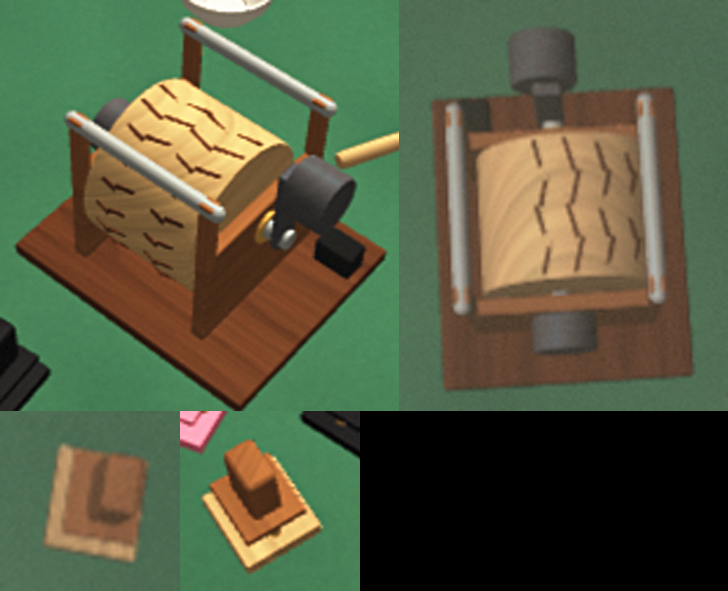

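The crop confirms the wooden block, with a pale sole and a brown grip. The weight and buffer are at the world +x end, with the buffer toward world +y, so press x is about world x and press y about world y. Next I fit the poses.

```bash
cat > h.py <<'E'
import numpy as np,cv2
from scipy.optimize import least_squares
from scipy.spatial.transform import Rotation as Ro
from rig import bot,imaging
def proj(c,X):
    p=np.atleast_2d(X)@np.array(c["R"]).T+c["t"]
    return p[:,:2]/p[:,2:]*[c["fx"],c["fy"]]+[c["cx"],c["cy"]]
def world(p,X):  # p=(x,y,yaw)
    X=np.array(X,float);r=Ro.from_euler('z',p[2]).as_matrix()
    return X@r.T+[p[0],p[1],0]
def fit(obs,x0):
    f=lambda p:np.concatenate([(proj(c,world(p,X))-np.array(u)).ravel() for c,X,u in obs])
    s=least_squares(f,x0,loss='soft_l1');return s.x,f(s.x).reshape(-1,2).round(1)
def tool(o=None):
    o=o or bot.get_obs();q=np.array(o["eef_rot"]);return np.array(o["tool_pos"]),Ro.from_quat(q[[1,2,3,0]])
E
python3 - <<'E'
from h import *
s=imaging.read_camera("scene");t=imaging.read_camera("top")
B=lambda l:[(235+(u-399)/2.74,150+v/2.74) for u,v in l]
A=lambda l:[(275+u/2.35,160+v/2.35) for u,v in l]
C=lambda l:[(405+u/3.6,215+(v-411)/3.6) for u,v in l]
D=lambda l:[(205+(u-180)/2.6,325+(v-411)/2.6) for u,v in l]
e=.086
bars=[(e,.084,.212),(-e,.084,.212),(e,-.084,.212),(-e,-.084,.212)]
base=[(.15,.125,.018),(.15,-.125,.018),(-.15,-.125,.018),(-.15,.125,.018)]
ot=[(t,bars,B([(453,105),(461,310),(643,98),(657,298)])),(t,base,B([(432,100),(673,88),(692,375),(444,388)]))]
os=[(s,[bars[i] for i in(0,1,2,3)],A([(332,107),(187,22),(220,213),(70,118)])),(s,[base[0],base[1],base[3-1]],A([(385,250),(240,405),(17,245)]))]
for o in(ot,os,ot+os):print("press",*fit(o,[.5,.1,0]))
sole=[(.04,.035,.014),(-.04,.035,.014),(-.04,-.035,.014)]
o1=[(t,sole,C([(63,445),(45,545),(135,560)]))]
o2=[(s,[(-.04,-.035,.014),(.04,-.035,.014),(.04,.035,.014),(0,0,.092)],D([(203,495),(250,568),(321,524),(250,464)]))]
for o in(o1,o2,o1+o2):print("baren",*fit(o,[.5,-.2,0]))
p,R=tool();print(p,R.as_matrix().round(3))
E
```

```text
press [0.55464247 0.08913646 0.06882661] [[ 0.1  0.1]
 [ 0.  -4. ]
 [ 0.5 -0.8]
 [-0.1 -3.6]
 [-0.5  0.6]
 [ 0.2  0.6]
 [ 0.4  1.7]
 [-0.9  2.2]]
press [0.55659278 0.09250536 0.08627139] [[-0.2  0.6]
 [ 0.7  1.8]
 [ 1.   0.8]
 [ 2.7  1.7]
 [-0.8 -3.2]
 [-0.9 -1.9]
 [-3.2 -2. ]]
press [0.5562455 0.0900729 0.0749728] [[-0.5 -0.3]
 [-0.1 -4.5]
 [-0.1 -1.7]
 [-0.3 -4.5]
 [-1.2  0.4]
 [-0.4 -0.2]
 [ 0.4  0.8]
 [-0.9  1.9]
 [-0.9  1.5]
 [ 0.4  2.2]
 [-0.6  1.4]
 [ 1.7  1.7]
 [-1.4 -2. ]
 [-2.7 -1.2]
 [-3.9 -2.2]]
baren [ 0.55114651 -0.29762001 -0.18106888] [[-0.3 -0.1]
 [ 0.3 -0.3]
 [ 0.   0.4]]
baren [ 0.55647863 -0.29318696 -0.17929408] [[-0.2  0.3]
 [-0.6  0. ]
 [ 0.7 -0. ]
 [ 0.2 -0.4]]
baren [ 0.55476145 -0.29448749 -0.15500741] [[-1.8 -1.1]
 [-0.6 -1.2]
 [-0.7 -1.2]
 [-1.4  0.7]
 [-1.  -0. ]
 [-0.1 -0.7]
 [-0.9 -0.5]]
[0.18152944 0.51881934 0.20149614] [[ 0.33   0.944 -0.001]
 [ 0.944 -0.33  -0.001]
 [-0.001 -0.    -1.   ]]
```

```bash
python3 -m inch '[[0.085,0,0,-0.05,0,0,0],[0.085,-0.645,0.62,-0.07,0,0,-0.156],[0.085,-0.645,0.62,-0.07,0,0,-0.156],[0.085,-0.645,0.62,-0.07,0,0,-0.156],[0.085,-0.645,0.62,-0.07,0,0,-0.156],[0.085,-0.645,0.62,-0.07,0,0,-0.156],[0.085,-0.645,0.62,-0.07,0,0,-0.156],[0.085,-0.645,0.62,-0.07,0,0,-0.156],[0.085,-0.645,0.62,-0.07,0,0,-0.156],[0.085,-0.645,0.62,-0.07,0,0,-0.156],[0.085,-0.645,0.62,-0.07,0,0,-0.156],[0.085,-0.645,0.62,-0.07,0,0,-0.156]]'
cat > rel.py <<'E'
import sys
from h import *
# rel.py x y z yawOfToolX : shift & turn in tool axes
x,y,z,a=map(float,sys.argv[1:5]);p,R=tool()
ty=np.array([np.sin(a),-np.cos(a),0]);T=np.array([[np.cos(a),np.sin(a),0],ty,[0,0,-1]]).T
print("shift",R.inv().apply(np.array([x,y,z])-p).round(4),"turn",(R.inv()*Ro.from_matrix(T)).as_rotvec().round(4))
E
python3 rel.py .554 -.295 .2 1.39
```

```text
time_s: 1.4
tool_pos: [0.4097, 0.0192, 0.2645]
eef_rot: [0.0, 0.768, 0.64, 0.0]
ft_force: [0.7, -0.2, 0.5]
opening: 0.994
shift [-0.2831  0.1985  0.0646] turn [ 0.0007 -0.0002 -0.0004]
```

```bash
python3 -m inch '[[0.085,-0.283,0.1985,0,0,0,0],[0.085,-0.283,0.1985,0,0,0,0],[0.085,-0.283,0.1985,0,0,0,0],[0.085,-0.283,0.1985,0,0,0,0],[0.085,-0.283,0.1985,0.06,0,0,0],[0.085,-0.283,0.1985,0.06,0,0,0],[0.085,-0.283,0.1985,0.06,0,0,0],[0.085,-0.283,0.1985,0.06,0,0,0],[0.085,-0.283,0.1985,0.06,0,0,0],[0.085,-0.283,0.1985,0.06,0,0,0]]'
python3 - <<'E'
from h import *
c=imaging.read_camera("wrist");cv2.imwrite("pics/w1.png",c["frame"][:,:,::-1])
for X in([0,0,.092],[0,0,.0]):
  print(proj(c,world([.554,-.295,-.18],[X])))
print(proj(c,world([.554,-.295,-.18],[(a*.022,b*.014,.092) for a,b in((1,1),(1,-1),(-1,-1),(-1,1))])).round())
print(c["R"],c["t"],c["fx"])
E
```

```text
time_s: 2.4
tool_pos: [0.5536, -0.292, 0.2045]
eef_rot: [-0.0, 0.768, 0.64, 0.0]
ft_force: [-0.2, 1.2, 0.8]
opening: 0.996
[[320.99415401 225.16121973]]
[[321.67164097 204.92538198]]
[[337. 249.]
 [305. 249.]
 [305. 200.]
 [337. 200.]]
[[ 0.18017387  0.98363407  0.00117876]
 [ 0.94331975 -0.17312875  0.28315064]
 [ 0.27872069 -0.0499044  -0.95907472]] [ 0.18731005 -0.60965545  0.213325  ] 335.4597897537905
```

View pics/w1.png

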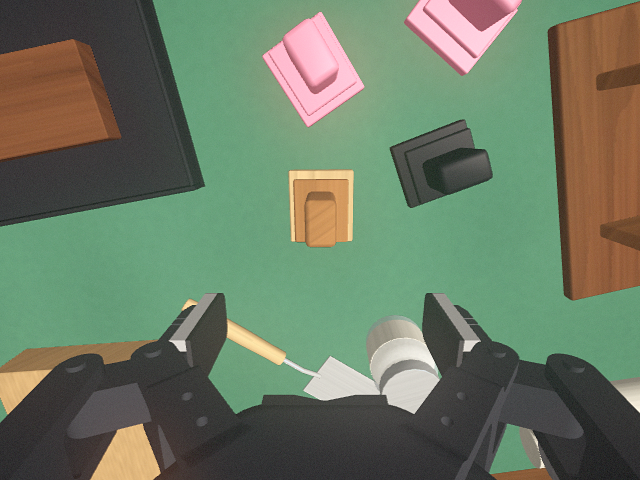

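Wrist view: the wooden block's sole spans (289–354, 170–242) and its grip is centred at about (320,222). That matches the prediction, and the yaw is square to the jaws. Descend and grip.

```bash
python3 rel.py .554 -.295 .049 1.39; python3 -m inch '[[0.085,-0.003,0,0.05,0,0,0],[0.085,-0.003,0,0.1,0,0,0],[0.085,-0.003,0,0.145,0,0,0],[0.085,-0.003,0,0.155,0,0,0],[0.085,-0.003,0,0.155,0,0,0],[0.02,-0.003,0,0.155,0,0,0],[0.0,-0.003,0,0.155,0,0,0],[0.0,-0.003,0,0.155,0,0,0],[0.0,-0.003,0,0.155,0,0,0],[0.0,-0.003,0,0.155,0,0,0],[0.0,-0.003,0,0.155,0,0,0]]'
```

```text
shift [-0.0032  0.0007  0.1562] turn [ 0.0007 -0.      0.0009]
time_s: 3.55
tool_pos: [0.5539, -0.2962, 0.05]
eef_rot: [0.001, 0.768, 0.64, 0.0]
ft_force: [0.9, 0.9, 2.5]
opening: 0.304
```

```bash
python3 rel.py .558 .0576 .31 1.646; python3 -m inch '[[0.0,0,0,-0.05,0,0,0],[0.0,0,0,-0.1,0,0,0],[0.0,0,0,-0.15,0,0,0],[0.0,0,0,-0.2,0,0,0],[0.0,0.03,-0.005,-0.24,0,0,0],[0.0,0.07,-0.012,-0.26,0,0,-0.05],[0.0,0.11,-0.019,-0.26,0,0,-0.1],[0.0,0.15,-0.026,-0.26,0,0,-0.15],[0.0,0.19,-0.033,-0.26,0,0,-0.2],[0.0,0.23,-0.04,-0.26,0,0,-0.256],[0.0,0.26,-0.045,-0.26,0,0,-0.256],[0.0,0.26,-0.045,-0.26,0,0,-0.256]]'; python3 rel.py .558 .0576 .31 1.646
```

```text
shift [ 0.3486 -0.0592 -0.2604] turn [ 0.0016  0.0009 -0.2561]
time_s: 4.75
tool_pos: [0.5549, -0.0278, 0.3088]
eef_rot: [-0.001, 0.678, 0.735, 0.0]
ft_force: [-0.5, -0.9, -2.0]
opening: 0.31
shift [ 0.0849  0.0099 -0.001 ] turn [-0.0014 -0.0023  0.0046]
```

```bash
python3 -m inch '[[0.0,0.04,0.004,0,0,0,0],[0.0,0.075,0.01,0,0,0,0.003],[0.0,0.085,0.01,0,0,0,0.004],[0.0,0.085,0.01,0,0,0,0.004],[0.0,0.085,0.01,0,0,0,0.004],[0.0,0.085,0.01,0,0,0,0.004]]'
python3 - <<'E'
from h import *
p,R=tool();print(p)
f=[bot.get_obs()["ft_force"]];print(f)
ims=[]
for n in("scene","wrist"):
    c=imaging.read_camera(n);im=c["frame"][:,:,::-1].copy();cv2.imwrite(f"pics/{n}2.png",im)
    if n=="scene":
        im=cv2.resize(im[130:340,280:450],None,fx=2.4,fy=2.4,interpolation=cv2.INTER_CUBIC)
    else: im=cv2.resize(im,None,fx=.6,fy=.6,interpolation=cv2.INTER_AREA)
    ims.append(im)
    print(n,proj(c,world([.5555,.0905,.075],[(.086,.084,.22),(-.086,.084,.22),(.086,-.084,.22),(-.086,-.084,.22)])).round(1).tolist())
h=max(i.shape[0] for i in ims)
cv2.imwrite("pics/v5.png",np.hstack([cv2.copyMakeBorder(i,0,h-i.shape[0],0,0,cv2.BORDER_CONSTANT) for i in ims]))
E
```

```text
time_s: 5.35
tool_pos: [0.5594, 0.052, 0.309]
eef_rot: [0.0, 0.682, 0.731, -0.0]
ft_force: [0.9, -0.4, -2.1]
opening: 0.305
[0.55937367 0.05202998 0.30902224]
[array([ 0.88478543, -0.36241106, -2.11532479])]
scene [[415.7, 204.3], [355.0, 168.8], [368.1, 249.3], [306.3, 209.2]]
wrist [[464.1, 323.4], [490.2, 116.3], [273.3, 324.5], [261.8, 117.8]]
```

View pics/v5.png

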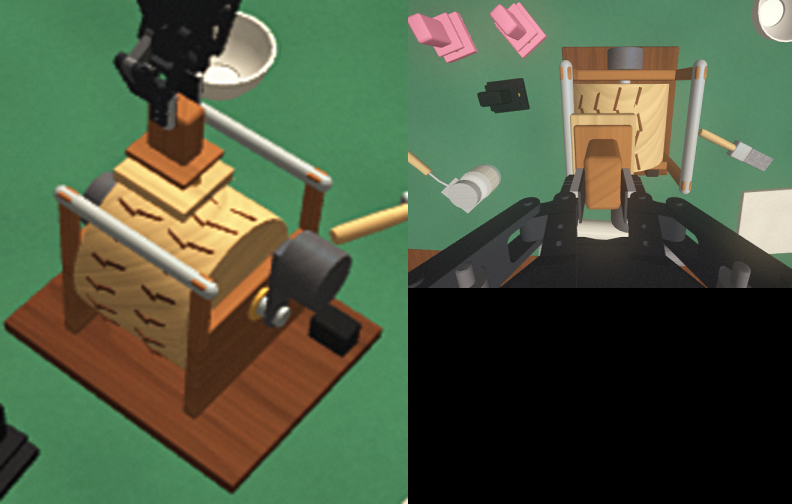

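Wrist view: the left and right guard bars match the fit to about 2 mm in y, and the press may lie some 5 mm nearer in x, which is harmless. The block hangs square over the drum between the bars. In the scene crop the weight disc is at about (410,242), which I'll use to track the drum angle.

```bash
cat >> h.py <<'E'
P=[.5535,.0900,.075]
def blob(im,prev=(410,242)):
    hsv=cv2.cvtColor(im,cv2.COLOR_BGR2HSV).astype(int);S,V=hsv[...,1],hsv[...,2]
    m=((S<60)&(V>45)&(V<115)).astype(np.uint8)
    w=np.zeros_like(m);w[190:310,380:460]=1
    m=cv2.morphologyEx(m*w,cv2.MORPH_OPEN,np.ones((7,7),np.uint8))
    n,l,st,ce=cv2.connectedComponentsWithStats(m)
    return [(st[i,4],ce[i].round(1).tolist()) for i in range(1,n) if st[i,4]>120]
def wpt(c,q,j):
    return proj(c,world(P,[(q[0],q[1]*np.sin(j-.08),.115+q[1]*np.cos(j-.08))]))[0]
E
python3 - <<'E'
from h import *
for f in("scene0","scene2"):print(blob(cv2.imread(f"pics/{f}.png")))
c=imaging.read_camera("scene")
b=blob(c["frame"][:,:,::-1].copy());print(b)
s=least_squares(lambda q:wpt(c,q,0)-np.array(b[0][1]),[.1,.05]);print(s.x,s.cost)
for j in(.0,.3,.6,1,1.5,2,2.4):print(j,wpt(c,s.x,j).round())
print(np.mean([bot.get_obs()["ft_force"]],0))
E
python3 rel.py .556 .0576 .254 1.646; python3 -c "
from h import *;print(tool()[0])"
```

```text
[(np.int32(257), [406.4, 238.4])]
[(np.int32(255), [406.4, 238.6])]
[(np.int32(252), [406.4, 238.9])]
[0.13072968 0.10404722] 0.0
0.0 [406. 239.]
0.3 [415. 231.]
0.6 [422. 227.]
1 [429. 227.]
1.5 [431. 235.]
2 [427. 251.]
2.4 [420. 265.]
[-0.13749339 -0.3389299  -2.19440441]
shift [ 0.0055 -0.003   0.0552] turn [-0.0002  0.0003 -0.0056]
[0.55939253 0.05237167 0.30920551]
```

```bash
python3 -m inch '[[0.0,0.002,-0.013,0.01,0,0,-0.005],[0.0,0.002,-0.013,0.03,0,0,-0.005],[0.0,0.002,-0.013,0.045,0,0,-0.005],[0.0,0.002,-0.013,0.05,0,0,-0.005],[0.0,0.002,-0.013,0.05,0,0,-0.005],[0.0,0.002,-0.013,0.05,0,0,-0.005]]'; python3 rel.py .5462 .0534 .253 1.646; python3 -m inch '[[0,0,0,0.002,0,0,0],[0,0,0,0.003,0,0,0],[0,0,0,0.004,0,0,0],[0,0,0,0.005,0,0,0],[0,0,0,0.006,0,0,0],[0,0,0,0.006,0,0,0]]'
```

```text
time_s: 6.1
tool_pos: [0.5467, 0.0543, 0.2601]
eef_rot: [0.0, 0.68, 0.733, 0.0]
ft_force: [0.1, -0.5, -1.7]
opening: 0.308
shift [-0.0009 -0.0006  0.0071] turn [0.0012 0.0002 0.0005]
time_s: 6.7
tool_pos: [0.5463, 0.0546, 0.2537]
eef_rot: [0.0, 0.68, 0.734, 0.0]
ft_force: [-1.0, -0.2, 2.0]
opening: 0.303
```

```bash
python3 -m inch '[[0,0,0,0.002,0,0,0],[0,0,0,0.004,0,0,0],[0,0,0,0.006,0,0,0],[0,0,0,0.007,0,0,0],[0,0,0,0.007,0,0,0]]';python3 -c "
from h import *
c=imaging.read_camera('scene');print(blob(c['frame'][:,:,::-1].copy()))"
```

```text
time_s: 7.2
tool_pos: [0.5464, 0.0545, 0.2472]
eef_rot: [0.001, 0.68, 0.734, 0.0]
ft_force: [-3.4, -0.1, 8.5]
opening: 0.311
[(np.int32(254), [406.3, 238.5])]
```

```bash
python3 -m inch '[[0,0.001,0,0,0,0,0],[0,0.003,0,-0.0003,0,0,0],[0,0.005,0,-0.0006,0,0,0],[0,0.0072,0,-0.0009,0,0,0],[0,0.0094,0,-0.0012,0,0,0],[0,0.0116,0,-0.0014,0,0,0]]'
```

```text
time_s: 7.85
tool_pos: [0.5458, 0.0648, 0.2488]
eef_rot: [0.002, 0.68, 0.733, -0.0]
ft_force: [-2.1, -3.7, 7.1]
opening: 0.308
```

```bash
python3 -m inch '[[0,0.0022,0,-0.0003,0,0,0],[0,0.0044,0,-0.0006,0,0,0],[0,0.0066,0,-0.0008,0,0,0],[0,0.0088,0,-0.0011,0,0,0],[0,0.011,0,-0.0014,0,0,0],[0,0.0132,0,-0.0016,0,0,0]]'
```

```text
time_s: 8.45
tool_pos: [0.5448, 0.0784, 0.2505]
eef_rot: [0.001, 0.68, 0.733, -0.0]
ft_force: [-2.3, -3.9, 7.0]
opening: 0.311
```

```bash
cat > ang.py <<'E'
from h import *
c=imaging.read_camera('scene');im=c['frame'][:,:,::-1].copy();b=blob(im);print(b)
q=[.1307,.104]
q=least_squares(lambda q:wpt(c,q,0)-np.array([406.4,238.6]),q).x
js=np.linspace(0,2.4,481)
for a,p in b:
    e=[np.hypot(*(wpt(c,q,j)-p)) for j in js];i=int(np.argmin(e));print("j",js[i].round(3),"err",round(e[i],1))
o=bot.get_obs();p=world([0,0,-P[2]],[o["tool_pos"]-np.array([P[0],P[1],0])])[0]
print("t",o["time_s"],"press-frame",p.round(4),"f",o["ft_force"].round(1))
cv2.imwrite("pics/s_%04d.png"%round(o["time_s"]*100),im)
E
python3 ang.py
```

```text
[(np.int32(222), [411.5, 234.0])]
j 0.165 err 0.3
t 8.5 press-frame [-0.0096 -0.0103  0.2505] f [-2.6 -1.2  8.2]
```

```bash
cat > unr.py <<'E'
from h import *
import sys
# unroll about the eccentric cylinder at assumed j; rows = body angle a (0.01 rad), cols = x (1 mm)
def unroll(c,im,j,lo=-2.0,hi=0.6):
    a=np.arange(lo,hi,.01);x=np.arange(-.06,.06,.001);A,X=np.meshgrid(a,x,indexing='ij')
    y=.012*np.sin(-1.3)+.085*np.sin(A);z=.012*np.cos(1.3)+.085*np.cos(A)
    Y=y*np.cos(j)+z*np.sin(j);Z=-y*np.sin(j)+z*np.cos(j)+.115
    uv=proj(c,world(P,np.stack([X,Y,Z],-1).reshape(-1,3))).reshape(*A.shape,2).astype(np.float32)
    return cv2.remap(im,uv[...,0],uv[...,1],cv2.INTER_LINEAR)
E
python3 - <<'E'
from unr import *
c=imaging.__dict__ and imaging.read_camera("scene")
r=[unroll(c,cv2.imread(f"pics/{f}.png"),0) for f in("scene2","s_0850")]
cv2.imwrite("pics/unr.png",cv2.resize(np.hstack(r),None,fx=2.2,fy=2.2))
g=[cv2.cvtColor(i,cv2.COLOR_BGR2GRAY) for i in r]
# front-face strip rot angle [-1.6,-1.0]
for lo,hi in((30,70),(40,80),(50,90),(60,95)):
    m=cv2.matchTemplate(g[1][:150,10:110],g[0][lo:hi,10:110],cv2.TM_CCOEFF_NORMED)[:,0]
    i=int(m.argmax());print(lo,hi,"shift",(i-lo)*.01,m[i].round(2))
E
```

```text
Traceback (most recent call last):
  File "unr.py", line 8, in unroll
    uv=proj(c,world(P,np.stack([X,Y,Z],-1).reshape(-1,3))).reshape(*A.shape,2).astype(np.float32)
       ~~~~^^^^^^^^^^^^^^^^^^^^^^^^^^^^^^^^^^^^^^^^^^^^^^^
  File "h.py", line 6, in proj
    p=np.atleast_2d(X)@np.array(c["R"]).T+c["t"]
                                ~^^^^^
KeyError: 'R'
```

```bash
sed -i 's/c=imaging.__dict__.*//' h.py
cat >> h.py <<'E'
SC=dict(fx=592.265807856521,fy=592.265807856521,cx=328.3385595268809,cy=249.49335545921588,R=[[7.05259203e-01,7.08949534e-01,1.19678235e-04],[5.52187884e-01,-5.49207663e-01,-6.27263488e-01],[-4.44632430e-01,4.42449433e-01,-7.78807102e-01]],t=[-0.38400654,-0.21272373,1.67569067])
E
python3 - <<'E'
from unr import *
o=bot.get_obs();print(o["time_s"],o["ft_force"],o["tool_pos"])
r=[unroll(SC,cv2.imread(f"pics/{f}.png"),0) for f in("scene2","s_0850")]
cv2.imwrite("pics/unr.png",cv2.resize(np.hstack(r),None,fx=2.2,fy=2.2))
g=[cv2.cvtColor(i,cv2.COLOR_BGR2GRAY) for i in r]
for lo,hi in((30,70),(40,80),(50,90),(60,95)):
    m=cv2.matchTemplate(g[1][:150,10:110],g[0][lo:hi,10:110],cv2.TM_CCOEFF_NORMED)[:,0]
    i=int(m.argmax());print(lo,hi,"shift",(i-lo)*.01,m[i].round(2))
E
```

```text
8.5 [-2.57634974 -1.23964111  8.21539743] [0.54470296 0.07901197 0.25048497]
30 70 shift 0.3 0.94
40 80 shift 0.3 0.94
50 90 shift -0.02 0.9
60 95 shift -0.03 0.91
```

View pics/unr.png

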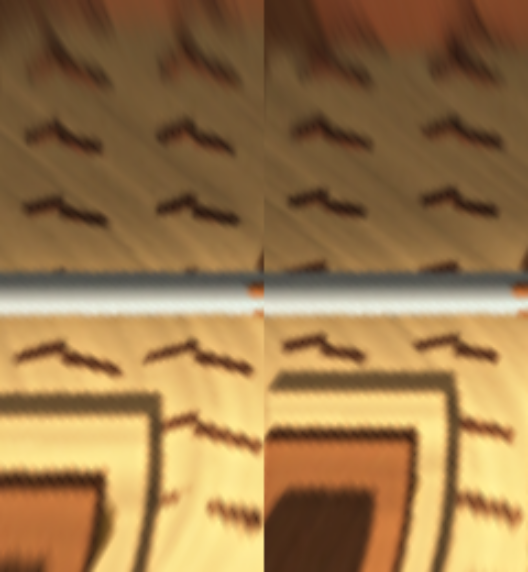

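The unrolled drum marks have shifted by 0.30 rad, which agrees with the no-slip kinematics (0.28). The sole is sticking and the drum is turning, so I carry on.

```bash
python3 -m inch '[[0,0.0022,0,-0.0007,0,0,0],[0,0.0044,0,-0.0015,0,0,0],[0,0.0066,0,-0.0023,0,0,0],[0,0.0088,0,-0.0032,0,0,0],[0,0.011,0,-0.0041,0,0,0],[0,0.0132,0,-0.005,0,0,0]]'
```

```text
time_s: 9.1
tool_pos: [0.5437, 0.0922, 0.2549]
eef_rot: [0.001, 0.68, 0.733, 0.0]
ft_force: [-1.4, -0.7, 5.1]
opening: 0.307
```

```bash
python3 -m inch '[[0,0.0022,0,-0.0006,0,0,0],[0,0.0043,0,-0.0012,0,0,0],[0,0.0064,0,-0.0018,0,0,0],[0,0.0085,0,-0.0023,0,0,0],[0,0.0105,0,-0.0028,0,0,0],[0,0.0125,0,-0.0032,0,0,0]]'
```

```text
time_s: 9.7
tool_pos: [0.5425, 0.1054, 0.2574]
eef_rot: [-0.0, 0.68, 0.734, 0.0]
ft_force: [0.2, 1.5, 3.9]
opening: 0.308
```

```bash
python3 -m inch '[[0,0.0017,0.0008,-0.0005,0,0,0],[0,0.0033,0.002,-0.0009,0,0,0],[0,0.0047,0.0035,-0.0013,0,0,0],[0,0.006,0.005,-0.0017,0,0,0],[0,0.0071,0.0068,-0.002,0,0,0],[0,0.008,0.0086,-0.0023,0,0,0]]'; python3 ang.py
```

```text
time_s: 10.3
tool_pos: [0.5505, 0.1138, 0.2596]
eef_rot: [-0.0, 0.68, 0.734, -0.0]
ft_force: [-2.3, 1.3, 0.9]
opening: 0.306
[(np.int32(241), [418.6, 231.5])]
j 0.375 err 2.7
t 10.35 press-frame [-0.0008  0.0241  0.2597] f [-0.4  1.9  2.2]
```

```bash
python3 -m inch '[[0,0,0.0025,-0.0001,0,0,0],[0,0,0.005,-0.0002,0,0,0],[0,0,0.0075,-0.0004,0,0,0],[0,0,0.0098,-0.0006,0,0,0],[0,0,0.012,-0.0008,0,0,0]]'; python3 ang.py
python3 - <<'E'
from unr import *
import glob
fs=["s_0850"]+sorted(f[5:-4] for f in glob.glob("pics/s_1*.png"));print(fs)
g=[cv2.cvtColor(unroll(SC,cv2.imread(f"pics/{f}.png"),0),cv2.COLOR_BGR2GRAY) for f in fs]
for k in range(1,len(g)):
  for lo,hi in((30,70),(40,80)):
    m=cv2.matchTemplate(g[k][:150,10:110],g[k-1][lo:hi,10:110],cv2.TM_CCOEFF_NORMED)[:,0]
    print(fs[k],lo,[( (i-lo)*.01,m[i].round(2)) for i in range(1,len(m)-1) if m[i]>m[i-1] and m[i]>=m[i+1] and m[i]>.5])
E
```

```text
time_s: 10.85
tool_pos: [0.5626, 0.1145, 0.2606]
eef_rot: [-0.0, 0.68, 0.734, 0.0]
ft_force: [-1.8, 1.5, 2.7]
opening: 0.304
[(np.int32(239), [419.8, 231.9])]
j 0.405 err 3.7
t 10.9 press-frame [0.0114 0.0238 0.2606] f [-1.2  3.2  1.9]
['s_0850', 's_1035', 's_1090']
s_1035 30 [(0.17, np.float32(0.87)), (0.47000000000000003, np.float32(0.86))]
s_1035 40 [(-0.11, np.float32(0.66)), (0.16, np.float32(0.88)), (0.47000000000000003, np.float32(0.82))]
s_1090 30 [(-0.14, np.float32(0.5)), (0.13, np.float32(0.83)), (0.42, np.float32(0.7)), (0.75, np.float32(0.63))]
s_1090 40 [(-0.15, np.float32(0.65)), (0.14, np.float32(0.94)), (0.44, np.float32(0.64))]
```

```bash
cat > chain.py <<'E'
from unr import *
import glob
def run():
    fs=["scene2","s_0850"]+sorted(f[5:-4] for f in glob.glob("pics/s_1*.png")+glob.glob("pics/s_2*.png"))
    guess=0.;ref=None;jr=0
    for f in fs:
        im=cv2.imread(f"pics/{f}.png");t=int(f[2:])/100 if f[:2]=="s_" else 7.3
        tex=lambda j:cv2.cvtColor(unroll(SC,im,j,-1.75-j,-.95-j),cv2.COLOR_BGR2GRAY).astype(float)[:80,5:115]
        if ref is None: ref,jr,tr=tex(0),0.,7.3;print(f,0);continue
        exp=jr+(.22*(t-tr))
        best=[]
        for d in np.arange(max(.0,exp-jr-.2),min(.62,exp-jr+.2),.01):
            b=tex(jr+d);n=int(round(d*100))   # row r of b is a=-1.75-jr-d+.01r ; ref row r-n
            A=b[n:] ; B=ref[:80-n]
            m=min(len(A),len(B));best.append((np.corrcoef(A[:m].ravel(),B[:m].ravel())[0,1],d))
        pk=[(round(jr+d,2),round(c,2)) for (c0,_),(c,d),(c2,_) in zip(best,best[1:],best[2:]) if c>c0 and c>=c2]
        c,d=max(best);jn=jr+d
        print(f,"j",round(jn,2),"corr",round(c,2),"rate",round(d/(t-tr),3),pk)
        ref,jr,tr=tex(jn),jn,t
if __name__=="__main__":run()
E
python3 chain.py
```

```text
scene2 0
s_0850 j 0.26 corr 0.93 rate 0.22 [(np.float64(0.26), np.float64(0.93))]
s_1035 j 0.68 corr 0.88 rate 0.225 [(np.float64(0.68), np.float64(0.88))]
s_1090 j 0.81 corr 0.97 rate 0.236 [(np.float64(0.81), np.float64(0.97))]
```

```bash
python3 -m inch '[[0,0,0.0018,-0.0002,0,0,0],[0,0,0.0034,-0.0004,0,0,0],[0,0,0.0048,-0.0006,0,0,0],[0,0,0.006,-0.0007,0,0,0],[0,0,0.007,-0.0008,0,0,0]]'; python3 ang.py|tail -1; python3 chain.py|tail -1
```

```text
time_s: 11.4
tool_pos: [0.5695, 0.1151, 0.2614]
eef_rot: [0.0, 0.68, 0.734, 0.0]
ft_force: [-0.3, 1.1, 2.1]
opening: 0.303
t 11.45 press-frame [0.0181 0.0239 0.2614] f [0.  2.5 1.9]
s_1145 j 0.97 corr 0.97 rate 0.291 [(np.float64(0.82), np.float64(-0.13)), (np.float64(0.97), np.float64(0.97))]
```

```bash
python3 -m inch '[[0,0,0,0,0,0,0],[0,0,0,0.0001,0,0,0],[0,0,0,0.0001,0,0,0],[0,0,0,0.0001,0,0,0],[0,0,0,0.0001,0,0,0]]'; python3 ang.py|tail -1; python3 chain.py|tail -1
```

```text
time_s: 11.95
tool_pos: [0.5694, 0.1151, 0.2614]
eef_rot: [0.0, 0.68, 0.734, 0.0]
ft_force: [-0.4, 2.7, 2.8]
opening: 0.308
t 12.0 press-frame [0.0177 0.0239 0.2614] f [-0.7  2.9  3.7]
s_1200 j 1.14 corr 0.96 rate 0.309 [(np.float64(1.14), np.float64(0.96))]
```

```bash
python3 -m inch '[[0,0,0,0.001,0,0,0],[0,0,0,0.0019,0,0,0],[0,0,0,0.0022,0,0,0],[0,0,0,0.0023,0,0,0],[0,0,0,0.0024,0,0,0]]'; python3 ang.py|tail -1; python3 chain.py|tail -1
```

```text
time_s: 12.5
tool_pos: [0.5694, 0.1153, 0.2591]
eef_rot: [0.0, 0.68, 0.734, 0.0]
ft_force: [-1.1, 4.3, 4.8]
opening: 0.308
t 12.55 press-frame [0.0178 0.024  0.2591] f [-0.7  4.2  5.4]
s_1255 j 1.28 corr 0.97 rate 0.255 [(np.float64(1.15), np.float64(0.0)), (np.float64(1.28), np.float64(0.97))]
```

```bash
python3 -m inch '[[0,0,0,0.0001,0,0,0],[0,0,0,0.0002,0,0,0],[0,0,0,0.0003,0,0,0],[0,0,0,0.0004,0,0,0],[0,0,0,0.0005,0,0,0]]'; python3 ang.py|tail -1; python3 chain.py|tail -1
```

```text
time_s: 13.05
tool_pos: [0.5694, 0.1152, 0.2586]
eef_rot: [0.0, 0.68, 0.734, 0.0]
ft_force: [0.2, 5.1, 5.6]
opening: 0.307
t 13.1 press-frame [0.0178 0.024  0.2586] f [0.7 5.6 5. ]
s_1310 j 1.41 corr 0.96 rate 0.236 [(np.float64(1.41), np.float64(0.96))]
```

```bash
python3 -m inch '[[0,0,0,0,0,0,0],[0,0,0,0,0,0,0],[0,0,0,0.0001,0,0,0],[0,0,0,0.0002,0,0,0],[0,0,0,0.0003,0,0,0],[0,0,0,0.0003,0,0,0]]'; python3 ang.py|tail -1; python3 chain.py|tail -1
```

```text
time_s: 13.7
tool_pos: [0.5694, 0.1153, 0.2583]
eef_rot: [0.0, 0.68, 0.734, 0.0]
ft_force: [-1.3, 4.5, 5.4]
opening: 0.302
t 13.75 press-frame [0.0178 0.024  0.2583] f [1.3 4.8 4.2]
s_1375 j 1.55 corr 0.85 rate 0.215 [(np.float64(1.55), np.float64(0.85))]
```

```bash
python3 -m inch '[[0,0,0,0,0,0,0],[0,0,0,0,0,0,0],[0,0,0,0,0,0,0],[0,0,0,0,0,0,0],[0,0,0,0.0001,0,0,0],[0,0,0,0.0002,0,0,0]]'; python3 ang.py|tail -1; python3 chain.py|tail -1
```

```text
time_s: 14.35
tool_pos: [0.5693, 0.1151, 0.2579]
eef_rot: [0.0, 0.68, 0.734, 0.0]
ft_force: [0.2, 3.9, 5.5]
opening: 0.304
t 14.4 press-frame [0.0176 0.0238 0.2579] f [-0.8  3.9  4.4]
s_1440 j 1.55 corr 0.81 rate 0.0 [(np.float64(1.7), np.float64(0.76))]
```

Run:
```python
from h import *
import glob
for f in sorted(glob.glob("pics/s_*.png"),key=lambda f:int(f[7:11])): print(f[7:11],blob(cv2.imread(f)))
a,b,c=[cv2.imread(f"pics/s_{k}.png")[130:340,280:450] for k in("1310","1375","1440")]
print(np.abs(a.astype(int)-b).mean(),np.abs(c.astype(int)-b).mean())
cv2.imwrite("pics/v7.png",cv2.resize(np.hstack([b,c]),None,fx=2.3,fy=2.3,interpolation=cv2.INTER_CUBIC))
```

```text
0850 [(np.int32(222), [411.5, 234.0])]
1035 [(np.int32(241), [418.6, 231.5])]
1090 [(np.int32(239), [419.8, 231.9])]
1145 [(np.int32(247), [421.5, 233.0])]
1200 [(np.int32(251), [421.8, 234.1])]
1255 [(np.int32(234), [422.9, 237.1])]
1310 [(np.int32(257), [421.7, 238.4])]
1375 [(np.int32(192), [422.5, 243.5])]
1440 [(np.int32(202), [420.1, 247.6])]
3.1194304388422034 3.220233426704015
```

View pics/v7.png

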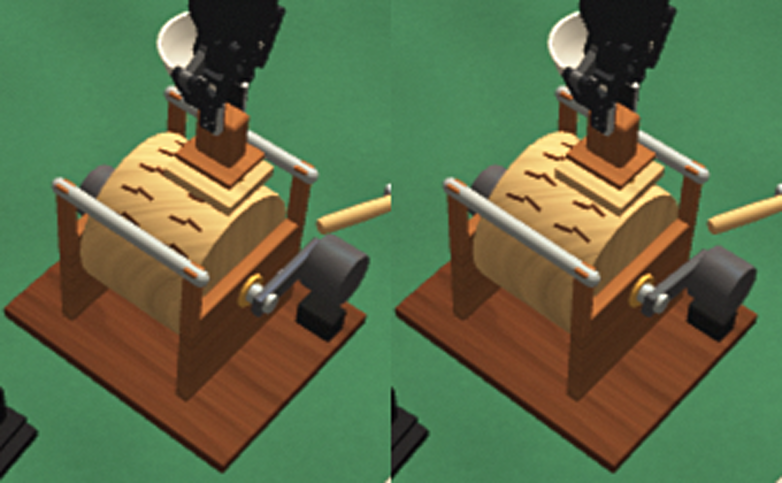

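Weight clearly lower in the right panel, with the drum marks moved by about half a spacing (about 0.15 rad). The front face has no marks left, so I switch the tracker to the visible top strip.

```bash
cat > top.py <<'E'
from unr import *
import glob
fs=sorted(f[5:-4] for f in glob.glob("pics/s_1[2-9]*.png")+glob.glob("pics/s_2*.png"))
ref=None
for f in fs:
    im=cv2.imread(f"pics/{f}.png");t=int(f[2:])/100
    tex=lambda j:cv2.cvtColor(unroll(SC,im,j,-.50-j,.20-j),cv2.COLOR_BGR2GRAY).astype(float)[:70,3:34]
    if ref is None:
        jr={"s_1200":1.14}[f];ref,tr=tex(jr),t;continue
    best=[]
    for d in np.arange(0,.29,.01):
        n=int(round(d*100));A=tex(jr+d)[n:];B=ref[:70-n];m=min(len(A),len(B));best.append((np.corrcoef(A[:m].ravel(),B[:m].ravel())[0,1],d))
    c,d=max(best);jr+=d;print(f,"j",round(jr,2),"corr",round(c,2),"rate",round(d/(t-tr),3));ref,tr=tex(jr),t
E
python3 top.py
```

```text
s_1255 j 1.28 corr 0.95 rate 0.255
s_1310 j 1.41 corr 0.96 rate 0.236
s_1375 j 1.59 corr 0.96 rate 0.277
s_1440 j 1.8 corr 0.91 rate 0.323
```

```bash
python3 -m inch '[[0,0,0,0.0009,0,0,0],[0,0,0,0.0016,0,0,0],[0,0,0,0.0019,0,0,0],[0,0,0,0.0022,0,0,0],[0,0,0,0.0024,0,0,0]]'; python3 ang.py|tail -1; python3 top.py|tail -1
```

```text
time_s: 14.9
tool_pos: [0.5694, 0.1154, 0.2557]
eef_rot: [0.0, 0.68, 0.734, 0.0]
ft_force: [-0.5, 5.2, 5.5]
opening: 0.305
t 14.95 press-frame [0.0177 0.0241 0.2557] f [-0.3  5.9  7. ]
s_1495 j 1.96 corr 0.86 rate 0.291
```

```bash
python3 -m inch '[[0,0,0,0.0003,0,0,0],[0,0,0,0.0005,0,0,0],[0,0,0,0.0007,0,0,0],[0,0,0,0.0009,0,0,0],[0,0,0,0.0011,0,0,0]]'; python3 ang.py|tail -1; python3 top.py|tail -1
```

```text
time_s: 15.45
tool_pos: [0.5694, 0.1154, 0.2547]
eef_rot: [0.0, 0.68, 0.734, 0.0]
ft_force: [0.2, 5.6, 5.8]
opening: 0.31
t 15.5 press-frame [0.0178 0.0241 0.2546] f [0.3 4.4 5.7]
s_1550 j 2.1 corr 0.88 rate 0.255
```

```bash
python3 -m inch '[[0,0,0,0.0002,0,0,0],[0,0,0,0.0003,0,0,0],[0,0,0,0.0004,0,0,0],[0,0,0,0.0005,0,0,0],[0,0,0,0.0006,0,0,0]]'; python3 ang.py|tail -1; python3 top.py|tail -1
```

```text
time_s: 16.0
tool_pos: [0.5694, 0.1153, 0.254]
eef_rot: [0.0, 0.68, 0.734, 0.0]
ft_force: [-0.2, 5.0, 6.2]
opening: 0.304
t 16.05 press-frame [0.0177 0.024  0.2539] f [-0.2  4.1  5.2]
s_1605 j 2.23 corr 0.85 rate 0.236
```

```bash
python3 -m inch '[[0,0,0,0,0,0,0],[0,0,0,0,0,0,0],[0,0,0,0,0,0,0],[0,0,0,0.0001,0,0,0],[0,0,0,0.0001,0,0,0],[0,0,0,0.0001,0,0,0]]'; python3 ang.py|tail -1; python3 -m inch '[[0,0,0,0,0,0,0],[0,0,0,0,0,0,0],[0,0,0,0,0,0,0],[0,0,0,0,0,0,0],[0,0,0,0,0,0,0]]';python3 ang.py|tail -1; python3 top.py|tail -2
```

```text
time_s: 16.65
tool_pos: [0.5692, 0.115, 0.2536]
eef_rot: [-0.0, 0.68, 0.734, -0.0]
ft_force: [-0.1, 3.8, 4.1]
opening: 0.306
t 16.7 press-frame [0.0176 0.0237 0.2536] f [-0.1  3.2  4.4]
time_s: 17.2
tool_pos: [0.5693, 0.115, 0.2536]
eef_rot: [0.0, 0.68, 0.734, -0.0]
ft_force: [0.1, 3.6, 4.6]
opening: 0.306
t 17.25 press-frame [0.0176 0.0237 0.2536] f [-0.4  3.8  4.4]
s_1670 j 2.39 corr 0.7 rate 0.246
s_1725 j 2.44 corr 0.92 rate 0.091
```

```bash
python3 -m inch '[[0,0,0,0,0,0,0],[0,0,0,0,0,0,0],[0,0,0,0,0,0,0],[0,0,0,0,0,0,0],[0,0,0,0,0,0,0]]';python3 ang.py|tail -1; python3 top.py|tail -1
python3 - <<'E'
from h import *
a,b=[cv2.imread(f"pics/s_{k}.png")[130:340,280:450] for k in("1725","1780")]
a0=cv2.imread("pics/s_1670.png")[130:340,280:450]
print(np.abs(a.astype(int)-b).mean(),np.abs(a.astype(int)-a0).mean())
cv2.imwrite("pics/v8.png",cv2.resize(np.hstack([a0,b]),None,fx=2.3,fy=2.3,interpolation=cv2.INTER_CUBIC))
E
```

```text
time_s: 17.75
tool_pos: [0.5693, 0.115, 0.2537]
eef_rot: [0.0, 0.68, 0.734, -0.0]
ft_force: [-0.9, 4.0, 4.1]
opening: 0.306
t 17.8 press-frame [0.0176 0.0238 0.2537] f [-0.7  3.8  3.6]
s_1780 j 2.44 corr 1.0 rate 0.0
1.10046685340803 1.5848459383753501
```

View pics/v8.png

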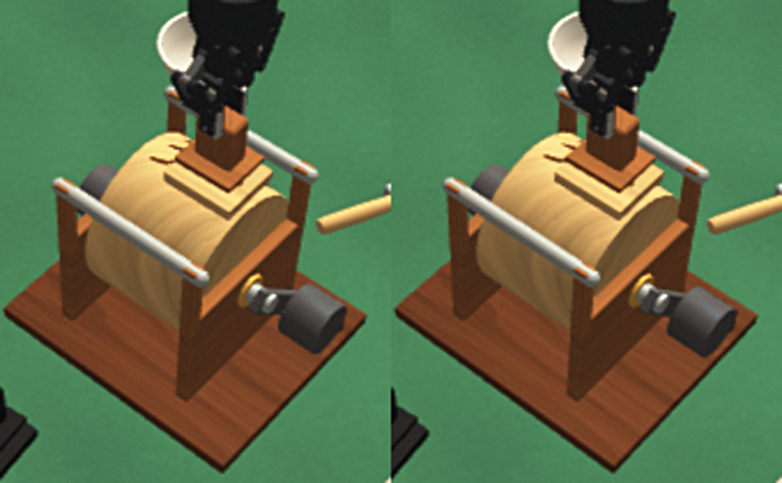

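The weight has come to rest on the buffer and nothing changes over the last 0.5 s. Lift straight up.

```bash
python3 -m inch '[[0,0,0,-0.005,0,0,0],[0,0,0,-0.015,0,0,0],[0,0,0,-0.03,0,0,0],[0,0,0,-0.05,0,0,0],[0,0,0,-0.07,0,0,0],[0,0,0,-0.08,0,0,0],[0,0,0,-0.08,0,0,0],[0,0,0,-0.08,0,0,0],[0,0,0,-0.08,0,0,0]]';python3 ang.py|tail -1
python3 - <<'E'
from h import *
a,b=[cv2.imread(f"pics/{k}.png") for k in("scene0","s_1875")] if __import__("os").path.exists("pics/s_1875.png") else (cv2.imread("pics/scene0.png"),cv2.imread(sorted(__import__("glob").glob("pics/s_1*.png"))[-1]))
print("jar diff",np.abs(a.astype(int)-b)[365:420,290:340].mean(),"bg",np.abs(a.astype(int)-b)[400:440,60:280].mean())
cv2.imwrite("pics/v9.png",b)
E
```

```text
time_s: 18.7
tool_pos: [0.5687, 0.1149, 0.3322]
eef_rot: [-0.001, 0.68, 0.733, -0.001]
ft_force: [0.7, 0.6, -3.1]
opening: 0.311
t 18.75 press-frame [0.0171 0.0238 0.3323] f [-0.5 -1.  -2. ]
jar diff 1.384121212121212 bg 1.3601136363636364
```

View pics/v9.png

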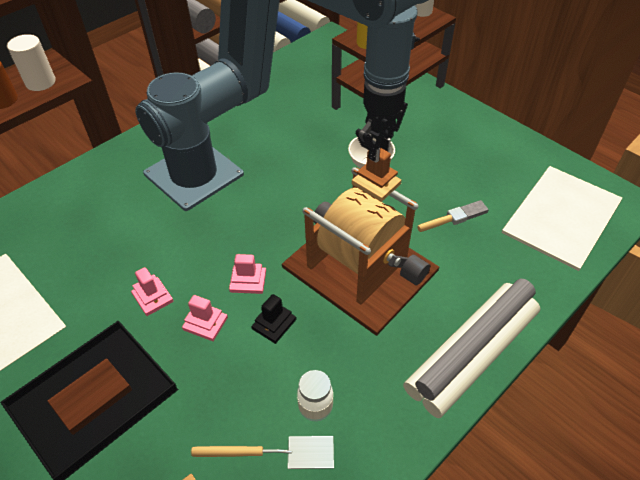

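The block is held about 80 mm clear at (378,175), the weight is down at the buffer (415,268), and the jar (315,395) and bowl (372,152) have not moved. I hand the job in.

```bash
python3 -c "
from rig import workorder;print(workorder.close_job())"
```

```text
the job is handed in; nothing more can be done
None
```

The job is done and handed in at about 18.8 s. I gripped the wooden block and stroked the drum forward over its balance point with the sole sticking. Then I braked the drum's fall by pressure, with the sole held still apart from a short sideways slide at about 0.6 to 1.0 rad. The drum came to rest on its buffer and I lifted the block clear.

**Speed:** the rate tracked from the drum marks averaged 0.22 to 0.32 rad/s, with no halt seen.

**Pressure:** about 4 to 10.6 N throughout. One noisy reading near 10.3 s gave about 3 N; readings either side and the height model gave 4.3 to 4.4 N.

**Final picture:** the block is held about 80 mm above where it pressed, the weight is on the buffer, and the jar and bowl are where they stood.

**Checks that disagreed:**
- The angle from the weight's outline read too low, so I dropped it in favour of the drum marks.
- The first marks tracker lost its texture past 1.5 rad and wrongly showed a stop. Tracking the top strip instead showed about 0.3 rad/s there.
- At the buffer the tracker read 2.44 rad, against a true stop of 2.4.

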